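# Set and lock the third leg of a display riser

## Robot

A 6-joint arm with a two-finger parallel gripper is mounted at the origin on a cart in front of the work surface, level with it; the furniture and walls round the work are solid. World frame = base frame: x ahead of the robot, y to its left, z up, the work surface at z = 0. Lengths are in mm, angles in rad, forces in N, time in s.
With the tool pointing down it reaches from about 350 to 925 mm from the base axis. Payload 6.4 kg.
Tool frame: the origin (TCP) lies midway between the tips of the shut fingers; the grasp point (between the pads) lies 19 mm behind it; z points along the fingers, y is the line along which they close (so a half turn about z gives the same grasp; the last joint's range is limited). The gripper opens to 85 mm and grips with 20 to 120 N. Pads are 22 mm wide; open, the fingers measure 114 mm over their backs; the gripper's body (76 mm by 85 mm) begins 54 mm behind the grasp point. The pads swing forward as they close: fully open they stand 13 mm farther back than shut.
Start: joints at [-1.466, 0.245, 1.558, -0, 1.339, -0.174], TCP at [178.886, -624.911, 231.29] pointing down, gripper open.
Joint ranges: [-3.13, 3.13], [-1.02, 2.26], [0.13, 2.54], [-0.95, 4.09], [0.21, 2.88], [-2.74, 2.74]. Speed limits (rad/s): [2.57, 2.57, 3.14, 3.14, 3.14, 3.14].

## Interface

Orientations are given as a 3x3 rotation matrix whose columns are the frame's x, y, z axes.
In Python, from cell import arm, vision, ticket gives the robot as it stands.
- The arm moves only by the tool drive_tool, never from a script. Its argument "motion" is text: rows parted by semicolons, each of 7 numbers parted by spaces: the finger opening in mm, from 0 to 85.4, then the shift along the tool's x, y, z in mm, then the turn, a rotation vector about the tool's x, y, z in rad. A call has 1 to 20 rows; each row shifts and turns the commanded pose from where the row before left it, along the tool's axes as they then stand; what a row does not reach is not made up. A row lasts 1/12 s, in which the tool goes at most 41.7 mm and 7.16 degrees, less where a joint would pass 70% of its speed; a pose out of reach is approached as far as the arm can. A call is refused whole if a number of a shift passes 41.7 or a number of a turn 0.125, either way. A call with a gripper value outside its range is refused whole. The fingers move at their own pace and stop on an object; "squeeze" is the grip in N (left out, the last holds). Time passes only in rows, so rows that do not move let the fingers close. It gives the time, the measured TCP pose, the force, the opening and the grip force at its end, in the units of the state.
- arm.sense(): the state, without advancing time (a new reading comes with each control period).
- vision.capture(name): name is "side" or "top" or "wrist"; returns the picture (480x640x3 uint8, blue, green, red); there is no depth.
- vision.camera_params(name): a dict with "fx", "fy", "cx", "cy" (pixels), "R" (3x3) and "t" (3): a world point X has camera coordinates R X + t. Camera axes: x right, y down, z forward; pixel columns grow to the right and rows downward; lengths in mm; the calibration is good to about 2 mm. The wrist camera is an equidistant fisheye: a pixel r from the principal point sees the ray r / f radians off the axis. A picture is of the moment at which its call begins: read the wrist's pose just before it. camera_params takes no time and is no camera call; for the wrist camera it gives the pose at the moment of the call.
- ticket.hand_in(): hands the job in; it is judged then, once.
The state is a dict: "time": time; "qpos": joint angles; "joint_velocities": joint speeds; "joint_efforts": joint torques, N m; "tcp_pos": TCP position; "orientation": TCP orientation; "ft_force": force on the tool from outside, world axes, zero at the start; "ft_torque": the same for the moment, N m; "opening": opening from 0.0 (shut) to 1.0 (fully open); "grasp_force": force on a finger pad.
Only numpy, scipy, OpenCV 4.12 (cv2) and the standard library are available. Lean on these libraries where they do the work, as an engineer would, in place of code of your own. Each camera call takes 0.05 s, during which the arm holds its last target. There are 200 camera calls.

## Task

The round display riser lies upside down on the table with its three telescopic legs pointing up; two are set and locked, the front one is run in and its cam lever is open. Take the front leg by its rubber foot, draw it straight up until it stands out to the same mark of its ring scale as the other two (all three tops level), and, while you hold it there, swing its cam lever fully closed (like the levers of the other two) without letting go. Finish still gripping the foot, with the leg at that length and the lever closed, and leave the other two legs and the things lying about undisturbed.

Things in the scene. Friction and masses are not known exactly. Their poses are not given: they have to be found in the camera images.
- riser: Display riser upside down, fixed: wooden disc 290 mm across, 16 mm thick, flat on the table. Origin: disc centre at table level, z up. The front leg (the one to set) stands at x = -100 mm, y = 0; the two set legs 100 mm from the centre at +60 and -60 degrees from the x axis. Each leg: fixed 18 mm post with a ring engraved every 5 mm, on it a sliding sleeve with cam ring, lever and rubber foot.
- leg (a joint): Height of the front leg's sliding sleeve: 0 = run right in (its lower edge 26 mm above the table), grows upward, at most 0.055 m. It slides with little friction and sinks back if let go while the lever is open.
- cam_lever (a joint): Turn of the front cam lever about the leg's upright axis: 0 = open, 0.908 rad = closed (stop); closing is anticlockwise from above. Open it points along 128 degrees from the riser's x axis, closed along 180 (outward from the disc's centre, as the set legs' levers do). It stays where left, stiffens as the cam bites (about 0.2 to 0.3 N m at the end), then clamps the leg.
- foot: Rubber foot of the front leg, an upright black cylinder 29 mm across and 50 mm tall (with a 5 mm dome on it), the part to grip, from above. Origin: centre of its lower end, 2.5 mm above the top of the cam ring; z up. It slides up and down with the leg and swivels freely about the leg's axis, so a hand can turn round the leg while holding it.
- foot_top (a point): Top of the front leg's foot (55 mm above the foot's origin).
- lever_tip (a point): Outer end of the front thumb lever at mid-height. The lever is an upright steel plate 7 mm thick on the ribbed metal cam ring (39 mm across, 20 mm tall), from 23 to 51 mm from the leg's axis; its top edge is 28.5 mm above the foot's lower end. A gripper that holds the foot low and turns about the leg's axis pushes it with a finger's side.
- set_top_left (a point): Top of the foot of the set leg at +60 degrees. Both set legs have the same length; they give the length for the front leg (tops level).
- set_top_right (a point): Top of the foot of the set leg at -60 degrees.
- price_labeller: Blue and black label gun lying on its side, 153 x 193 x 46 mm, bystander. Origin: centre of its underside.
- notebook: Blue notebook, 148 x 109 x 14 mm, bystander. Origin: centre of its underside.
- pen: White and black marker pen, 135 mm long, 16 mm thick, bystander. Origin: centre of its underside.
- ribbon_roll: Roll of red ribbon, 76 x 62 x 38 mm, bystander. Origin: underside.
- tin: Round red pastille tin, 63 mm across, 27 mm tall, standing on the riser's disc between the set legs, bystander. Origin: centre of its underside.
- label_roll: Roll of white labels, 44 mm across, 26 mm tall, bystander. Origin: centre of its underside.

How it is judged (in metres and radians):
On the way:
1. the front leg is held by its foot at the length of the other two, its lever still open (z of foot_top in the frame of set_top_left between -0.004 and 0.004 m and value of joint cam_lever below 0.3 rad and contact force between the fingers and foot above 3 N), for 0.2 s.
At the end, for the whole second after the job is handed in: The gripper still holds the front leg's foot (over 3 N), the top of that foot is level with the other two within 4 mm and at rest, and its cam lever is within 0.09 rad (5 degrees) of the closed stop (z of foot_top in the frame of set_top_left between -0.004 and 0.004 m and value of joint cam_lever above 0.82 rad and velocity of joint leg between -0.01 and 0.01 m/s and contact force between the fingers and foot above 3 N); the arm keeps its last pose, push and grip.
It fails at once if the front leg sinks or is moved off its length, or the gripper lets go of its foot, once the lever is being closed (value of joint cam_lever above 0.4 rad and (z of foot_top in the frame of set_top_left below -0.007 m or z of foot_top in the frame of set_top_left above 0.007 m or contact force between the fingers and foot below 0.2 N)).
It fails at once if a set leg is moved (distance of set_top_left from where it was at the start of the episode above 0.003 m).
It fails at once if one of the things lying about is disturbed (moved more than 20 mm) (distance of any of price_labeller, notebook, pen, ribbon_roll, tin, label_roll from where it was at the start of the episode above 0.02 m).
It also fails if it takes over 38 s, if anything falls off the work surface, if the arm or the gripper's body presses on something with over 40 N, if the wrist force passes 120 N, or if a joint passes its speed limit or range.

## Working session

There is one attempt and no reset: what is moved stays moved. The work goes in short steps, Python scripts to look and compute and a tool call to move; the robot and the scene stay as the last step left them, time stands still between calls to the robot, and variables do not carry over. Pictures are saved under pics/ and viewed, at most 11 in all, crops included, and the job is handed in when it is done.

Besides the shell and the picture viewer there is one more tool, called in YAML: its name, and indented under it one key for each argument. drive_tool: Moves the arm, as the interface text tells. Its arguments: {"type":"object","properties":{"motion":{"type":"string"},"squeeze":{"type":"number"}},"required":["motion"]}

```bash
mkdir -p pics
python3 - <<'E'
from cell import arm,vision,ticket
import cv2
s=arm.sense();print(s)
for n in("side","top"):
    cv2.imwrite(f"pics/{n}0.png",vision.capture(n));print(n,vision.camera_params(n))
E
```

```text
{'time': 0.0, 'qpos': array([-1.46610908e+00,  2.45834059e-01,  1.55909842e+00, -4.55221412e-06,
        1.33872083e+00, -1.74120831e-01]), 'joint_velocities': array([-0.00045438, -0.00108848, -0.00023565,  0.00026146,  0.00084424,
        0.00109956]), 'joint_efforts': array([-1.93436339e-03, -4.29506493e+01, -3.26134908e+01, -1.96169672e-04,
        5.31546248e-03, -6.87919695e-07]), 'tcp_pos': array([ 178.81426137, -624.29518155,  230.12218778]), 'orientation': array([[ 9.61383900e-01,  2.75210736e-01, -2.19736644e-04],
       [ 2.75210598e-01, -9.61381781e-01,  2.04891292e-03],
       [ 3.52632028e-04, -2.03026575e-03, -9.99997877e-01]]), 'ft_force': array([-0.43148671,  0.06063886, -0.06227065]), 'ft_torque': array([-0.01678444, -0.06130394,  0.00399493]), 'grasp_force': 0.0, 'opening': 0.9988846470018342}
side {'fx': 471.66624120248326, 'fy': 471.66624120248326, 'cx': 311.32915527805767, 'cy': 236.03231909566273, 'R': array([[ 0.99861391,  0.04908757,  0.01899103],
       [ 0.0438123 , -0.57530625, -0.81676386],
       [-0.0291673 ,  0.8164638 , -0.57665946]]), 't': array([-554.5031855 ,   53.10642438, 1234.99217775])}
top {'fx': 493.74223075170653, 'fy': 493.74223075170653, 'cx': 328.8482361820678, 'cy': 241.56954520192093, 'R': array([[ 4.66509832e-03, -9.99988309e-01,  1.27249807e-03],
       [-9.90438486e-01, -4.79599046e-03, -1.37871693e-01],
       [ 1.37876184e-01, -6.17146058e-04, -9.90449280e-01]]), 't': array([  30.31278473,  549.10107051, 1240.37875275])}
```

View pics/side0.png

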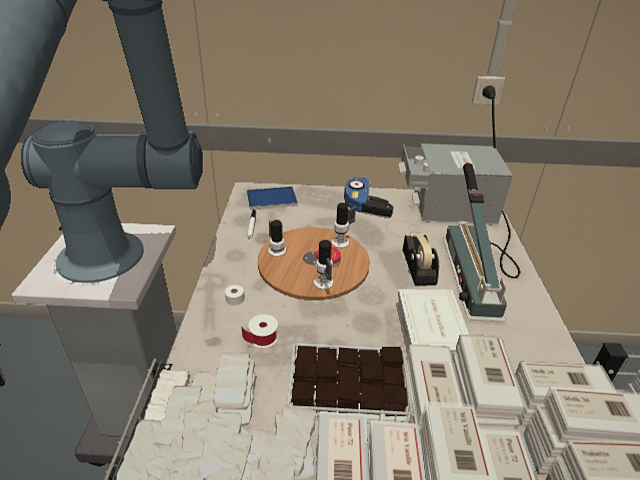

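View pics/top0.png

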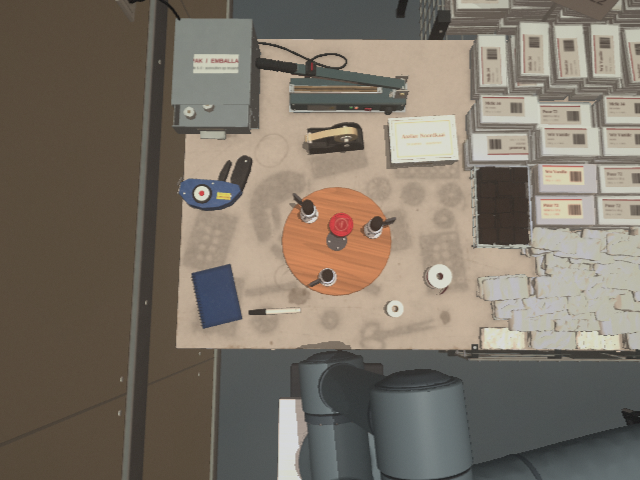

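The side view shows the front leg foot near (277,230), and the set feet near (343,212) and (325,250). In the top view the front foot is near (328,277) with its lever pointing to (310,284), and the set feet are near (307,208) and (376,227). Next I measure from zoomed crops.

```bash
cat > h.py <<'E'
import numpy as np, cv2
from cell import arm,vision,ticket
def ray(n,uv,P=None):
    P=P or vision.camera_params(n);R,t=np.array(P["R"]),np.array(P["t"])
    x=(uv[0]-P["cx"])/P["fx"];y=(uv[1]-P["cy"])/P["fy"]
    if n=="wrist":
        r=np.hypot(x,y);d=np.array([x/r*np.sin(r),y/r*np.sin(r),np.cos(r)]) if r else np.array([0,0,1.])
    else: d=np.array([x,y,1.])
    d=R.T@d
    return -R.T@t,d/np.linalg.norm(d)
def plane(n,uv,z,P=None):
    o,d=ray(n,uv,P);return o+d*(z-o[2])/d[2]
def tri(rays):
    A=sum(np.eye(3)-np.outer(d,d) for o,d in rays);b=sum((np.eye(3)-np.outer(d,d))@o for o,d in rays)
    X=np.linalg.solve(A,b);return X,[np.linalg.norm(np.cross(X-o,d)) for o,d in rays]
E
python3 - <<'E'
from h import *
S=cv2.imread("pics/side0.png");T=cv2.imread("pics/top0.png")
for n,I,(x0,x1,y0,y1) in(("side",S,(245,385,195,305)),("top",T,(270,405,180,305))):
    h=cv2.cvtColor(I,cv2.COLOR_BGR2HSV)
    m=((h[...,0]>5)&(h[...,0]<18)&(h[...,1]>110)&(h[...,2]>90)).astype(np.uint8)
    z=np.zeros_like(m);z[y0:y1,x0:x1]=m[y0:y1,x0:x1]
    c=cv2.convexHull(max(cv2.findContours(z,0,2)[0],key=cv2.contourArea))
    e=cv2.fitEllipse(c);print(n,e,plane(n,e[0],16))
    k=(I.max(2)<45).astype(np.uint8);q=np.zeros_like(k);q[y0:y1,x0:x1]=k[y0:y1,x0:x1]
    nn,L,st,ce=cv2.connectedComponentsWithStats(q)
    for i in range(1,nn):
        if st[i,4]>25:print(st[i],ce[i])
c1=cv2.resize(S[190:310,250:390],None,fx=4,fy=4,interpolation=2);c2=cv2.resize(T[185:300,275:405],None,fx=4,fy=4,interpolation=2)
cv2.imwrite("pics/c1.png",c1);cv2.imwrite("pics/c2.png",c2)
E
```

```text
side ((313.1935119628906, 263.31268310546875), (72.30403137207031, 111.5518569946289), 91.60282135009766) [560.15195871  -8.62844491  16.        ]
[337 203  12  22 205] [341.87804878 213.70243902]
[362 204  23  12 160] [372.8625  209.76875]
[269 220  13  22 218] [275.64678899 230.8440367 ]
[319 241  12  34 244] [324.20491803 253.59836066]
top ((336.1411437988281, 240.92770385742188), (107.9672622680664, 108.4457015991211), 103.39434051513672) [553.81580963  13.70201369  16.        ]
```

View pics/c1.png

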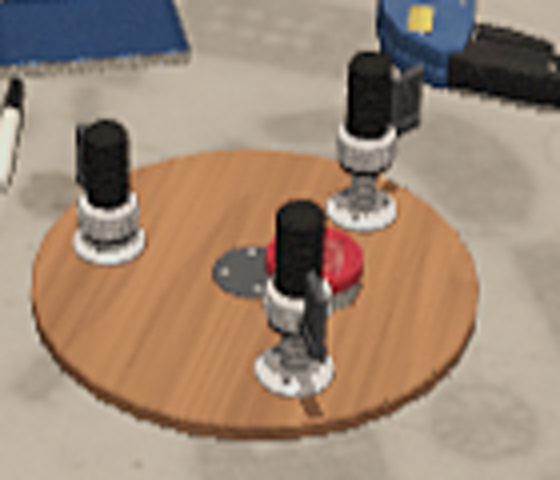

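View pics/c2.png

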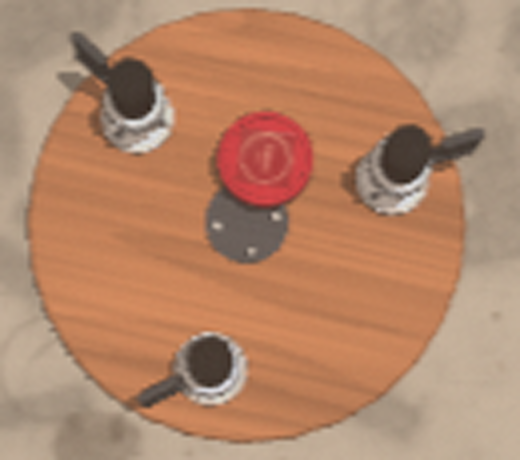

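The crops show the front foot top at side pixel (276.8,221) and top pixel (327.5,275), its lever pointing down-left in the top view, and the set feet with their levers outward. Triangulating now.

Run:
```python
from h import *
S=cv2.imread("pics/side0.png");T=cv2.imread("pics/top0.png")
def blob(I,x0,x1,y0,y1,th):
    g=np.clip((th-I[y0:y1,x0:x1].max(2).astype(float))/25,0,1);return g
out={}
tp={"F":(327.5,275.2),"L":(307.7,206.3),"R":(376.6,223.4)}
# side: column centre from upper rows and sub-pixel top edge of the dark column (half-level crossing)
for k,(u,v) in {"F":(276.8,220),"L":(342.6,204),"R":(324.7,240)}.items():
    g=S.max(2).astype(float);cs=range(int(u)-1,int(u)+3);tops=[]
    for c in cs:
        col=g[int(v)-7:int(v)+10,c];mid=(col[:3].mean()+col[-4:].mean())/2
        i=np.argmax(col<mid);tops.append(int(v)-7+i-1+(col[i-1]-mid)/(col[i-1]-col[i]))
    row=g[int(v)+8:int(v)+12,int(u)-12:int(u)+13].mean(0)
    ve=min(tops);print(k,np.round(tops,2),np.round(row).astype(int))
    X,e=tri([ray("side",(u,ve+1.2)),ray("top",tp[k])]);out[k]=X;print(k,X.round(1),np.round(e,1))
c=plane("top",(336.14,240.93),16);print("disc",c)
L,R,F=out["L"],out["R"],out["F"];print((L+R)/2,np.linalg.norm((L-R)[:2]),np.linalg.norm((F-(L+R)/2)[:2]))
# lever
a=plane("top",(310,285.3),85);print("lever tip-ish",a, np.degrees(np.arctan2(*(a-F)[1::-1])), "axis",np.degrees(np.arctan2(*((L+R)/2-F)[1::-1])))
```

```text
F [219.46 219.39 219.51 219.63] [185 184 183 186 184  65  39  20  21  25  24  28  24  26  24  25  16  39
 134 203 192 188 188 188 188]
F [460.5  36.5 111.1] [3.8 3.8]
L [202.42 202.4  202.45 203.55] [186 186 187 189 192 196 178   0  19  23  25  26  28  28  25  24  26  28
  58  56  48  48  54  42  51]
L [624.4  84.7 139.4] [4.1 4.1]
R [239.75 239.52 239.55 239.54] [182 180 178 178 182 195 183  13  20  24  24  24  23  22  23  26  24  21
  50 146 200 193 186 179 186]
R [583.2 -80.8 139.4] [3.9 3.9]
disc [553.80968588  13.70501126  16.        ]
[603.81735981   1.95248543 139.4231319 ] 170.47897536993253 147.42542884274732
lever tip-ish [433.45626438  78.86024607  85.        ] 122.54543404931475 axis -13.549459479251025
```

drive_tool:
  motion: "85 24.7 -30.7 0 0 0 0;85 24.7 -30.7 0 0 0 0;85 24.7 -30.7 0 0 0 0;85 24.7 -30.7 0 0 0 0;85 24.7 -30.7 0 0 0 0;85 24.7 -30.7 0 0 0 0;85 24.7 -30.7 0 0 0 0;85 24.7 -30.7 0 0 0 0;85 24.7 -30.7 0 0 0 0;85 24.7 -30.7 0 0 0 0;85 24.7 -30.7 0 0 0 0;85 24.7 -30.7 0 0 0 0;85 24.7 -30.7 0 0 0 0;85 24.7 -30.7 0 0 0 0;85 24.7 -30.7 0 0 0 0;85 24.7 -30.7 0 0 0 0;85 24.7 -30.7 0 0 0 0;85 24.7 -30.7 0 0 0 0;85 0 0 0 0 0 0;85 0 0 0 0 0 0"

```text
time: 1.77
tcp_pos: [454.1, 30.5, 230.8]
orientation: [[0.96, 0.28, -0.001], [0.28, -0.96, 0.0], [-0.001, -0.0, -1.0]]
ft_force: [0.3, -0.4, -0.3]
opening: 0.993
grasp_force: 0.0
```

```bash
cat >> h.py <<'E'
def snap(name):
    P=vision.camera_params("wrist");s=arm.sense();I=vision.capture("wrist")
    cv2.imwrite(f"pics/{name}.png",I);np.save(f"pics/{name}.npy",P,allow_pickle=True)
    R=np.array(s["orientation"]);print(s["time"],s["tcp_pos"].round(1),"yaw y",np.degrees(np.arctan2(R[1,1],R[0,1])).round(1),s["qpos"].round(2),P["fx"],P["cx"],P["cy"],"cam",(-np.array(P["R"]).T@P["t"]).round(1));return I,P
E
python3 -c "
from h import *
snap('w1')"
```

```text
1.7667 [454.1  30.5 230.8] yaw y -73.8 [-0.18 -0.23  2.04 -0.    1.34  1.1 ] 371.64829954431775 319.1271031698849 240.39509687942865 cam [524.6  50.6 374.1]
```

View pics/w1.png

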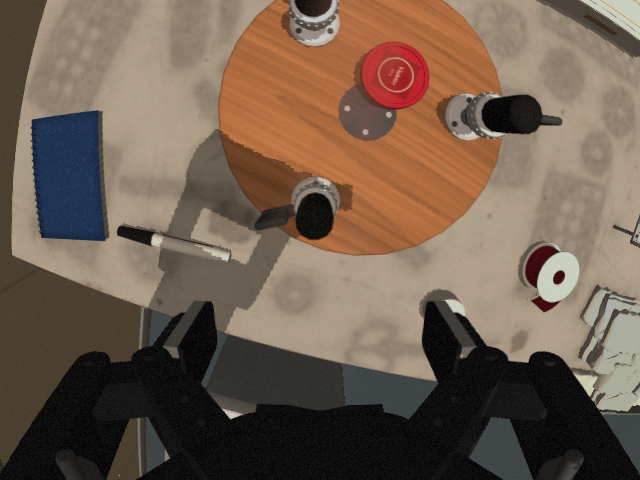

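The wrist view shows the front foot top near (315,215) with its lever at (270,217), the set feet at (315,5) and (515,113), and all bystanders clear. I'll turn so that both fingers stand clear of the lever, which also gives a second view.

drive_tool:
  motion: "85 0 0 0 0 0 0.1125;85 0 0 0 0 0 0.1125;85 0 0 0 0 0 0.1125;85 0 0 0 0 0 0.1125;85 0 0 0 0 0 0.1125;85 0 0 0 0 0 0.1125;85 0 0 0 0 0 0.1125;85 0 0 0 0 0 0.1125;85 0 0 0 0 0 0;85 0 0 0 0 0 0"

```text
time: 2.65
tcp_pos: [453.9, 27.5, 231.2]
orientation: [[0.813, -0.582, -0.0], [-0.582, -0.813, -0.0], [-0.0, 0.0, -1.0]]
ft_force: [0.8, 0.9, -0.2]
opening: 0.998
grasp_force: 0.0
```

```bash
python3 -c "
from h import *
I,P=snap('w2')
A=cv2.imread('pics/w1.png');cv2.imwrite('pics/cc.png',np.hstack([cv2.resize(A[150:270,230:350],None,fx=3,fy=3,interpolation=2),cv2.resize(I,(480,360),interpolation=cv2.INTER_AREA)]))"
```

```text
2.65 [453.9  27.5 231.2] yaw y -125.6 [-0.19 -0.23  2.04 -0.    1.34  2.  ] 371.64829954431775 319.1271031698849 240.39509687942865 cam [513.6 -15.3 374.6]
```

View pics/w2.png

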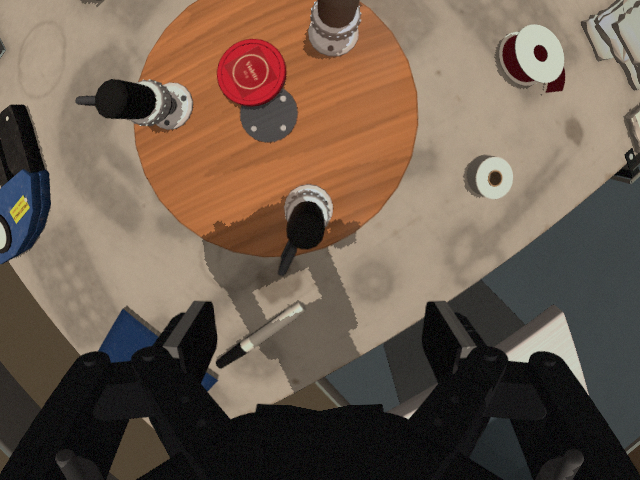

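In view 2 the front foot cap is near (309,228) with the lever at (287,262), and the set feet are near (118,98) and (338,10). Next I fit the cap circles in both views.

```bash
cat >> h.py <<'E'
def cap(I,P,seed,half=45,er=9,k0=None):
    """outer (top) circle of a dark upright cylinder seen by the wrist camera"""
    d=np.array(P["R"])@[0,0,-1.];r=np.arctan2(np.hypot(d[0],d[1]),d[2]);h=np.hypot(d[0],d[1])+1e-9
    nad=np.array([P["cx"]+P["fx"]*r*d[0]/h,P["cy"]+P["fy"]*r*d[1]/h])
    x,y=map(int,seed);m=np.zeros(I.shape[:2],np.uint8);y0,x0=max(y-half,0),max(x-half,0)
    m[y0:y+half,x0:x+half]=(I[y0:y+half,x0:x+half].max(2)<55)*255
    m=cv2.morphologyEx(m,cv2.MORPH_CLOSE,np.ones((5,5)))
    m=cv2.morphologyEx(m,cv2.MORPH_OPEN,cv2.getStructuringElement(2,(2*er+1,2*er+1)))
    cs=cv2.findContours(m,0,1)[0]
    c=max(cs,key=cv2.contourArea)[:,0].astype(float)
    u=np.array(seed)-nad;L=np.linalg.norm(u);u/=L
    w=np.array([-u[1],u[0]]);a=c@u;b=c@w
    # circle fit on the outer arc
    s=a>a.max()-14
    A=np.c_[2*c[s],np.ones(s.sum())];q=np.linalg.lstsq(A,(c[s]**2).sum(1),rcond=None)[0]
    return q[:2],np.sqrt(q[2]+q[:2]@q[:2]),nad,np.ptp(b)
E
python3 - <<'E'
from h import *
V=[]
for n,sd in(("w1",{"F":(315,215),"R":(515,113)}),("w2",{"F":(309,226),"L":(120,98)})):
    I=cv2.imread(f"pics/{n}.png");P=np.load(f"pics/{n}.npy",allow_pickle=True).item();r={}
    for k,s in sd.items():
        c,rad,nad,w=cap(I,P,s);r[k]=c;print(n,k,c.round(1),rad.round(1),"nadir",nad.round(1),"width",w.round(1))
    V.append((r,P))
X,e=tri([ray("wrist",v["F"],P) for v,P in V]);print("F",X.round(1),np.round(e,2))
# flange discs / tin-free disc outline
for r,P in V:print(plane("wrist",r["F"],108,P).round(1))
for n,sd in(("w1",(285,205,245,232)),):pass
# lever direction: tips at lever top height (~85)
for n,t in(("w1",(257,219)),("w2",(285,272))):
    P=np.load(f"pics/{n}.npy",allow_pickle=True).item()
    a=plane("wrist",t,80,P);print("tip",a.round(1),np.degrees(np.arctan2(*(a-X)[1::-1])).round(1),np.linalg.norm((a-X)[:2]).round(1))
# disc fit at z=16
for n in("w1","w2"):
    I=cv2.imread(f"pics/{n}.png");P=np.load(f"pics/{n}.npy",allow_pickle=True).item()
    h=cv2.cvtColor(I,cv2.COLOR_BGR2HSV);m=((h[...,0]>5)&(h[...,0]<18)&(h[...,1]>120)&(h[...,2]>40)).astype(np.uint8)
    m[:,:100]=0;m[:,520:]=0;m[265:]=0
    c=cv2.convexHull(max(cv2.findContours(m,0,1)[0],key=cv2.contourArea))[:,0]
    p=np.array([plane("wrist",q,16,P)[:2] for q in c if q[1]>3]);
    for _ in range(4):
        q=np.linalg.lstsq(np.c_[2*p,np.ones(len(p))],(p**2).sum(1),rcond=None)[0];R=np.sqrt(q[2]+q[:2]@q[:2]);d=np.hypot(*(p-q[:2]).T)-R;p=p[abs(d)<max(2.5,1.5*d.std())]
    print(n,"disc",q[:2].round(1),R.round(1),len(p))
E
```

```text
w1 F [313.7 219.5] 18.7 nadir [319.2 131.8] width 36.4
w1 R [521.5 114.3] 19.7 nadir [319.2 131.8] width 38.8
w2 F [303.9 230.7] 18.3 nadir [318.9 132.3] width 37.0
w2 L [115.   99.6] 20.0 nadir [318.9 132.3] width 39.0
F [461.   36.5 104.6] [0.33 0.33]
[462.1  36.6 108. ]
[461.3  35.9 108. ]
tip [443.  80.  80.] 112.4 47.1
tip [435.8  76.   80. ] 122.5 46.9
w1 disc [557.2  12.6] 143.6 59
w2 disc [557.1  12.8] 143.7 53
```

drive_tool:
  motion: "85 0 -5.6 0 0 0 0;85 0 -5.6 0 0 0 0;85 0 0 27.5 0 0 0;85 0 0 27.5 0 0 0;85 0 0 27.5 0 0 0;85 0 0 27.5 0 0 0;85 0 0 27.5 0 0 0;85 0 0 27.5 0 0 0;85 0 0 0 0 0 0;85 0 0 0 0 0 0"
  squeeze: 40

```text
time: 3.53
tcp_pos: [459.9, 38.3, 65.4]
orientation: [[0.814, -0.581, -0.003], [-0.581, -0.814, 0.001], [-0.003, 0.002, -1.0]]
ft_force: [0.8, 0.1, 0.4]
opening: 0.994
grasp_force: 0.0
```

```bash
python3 -c "
from h import *
I,P=snap('w3')
S=vision.capture('side');cv2.imwrite('pics/s3.png',S);print(arm.sense()['ft_force'])
cv2.imwrite('pics/c3.png',np.hstack([cv2.resize(I,(400,300),interpolation=3),cv2.resize(S[180:300,230:390],(400,300),interpolation=2)]))"
```

```text
3.5333 [459.9  38.3  65.4] yaw y -125.5 [-0.16  0.03  2.13  0.    0.98  2.03] 371.64829954431775 319.1271031698849 240.39509687942865 cam [520.   -4.6 208.6]
[1.22579635 0.22955403 0.41291496]
```

View pics/c3.png

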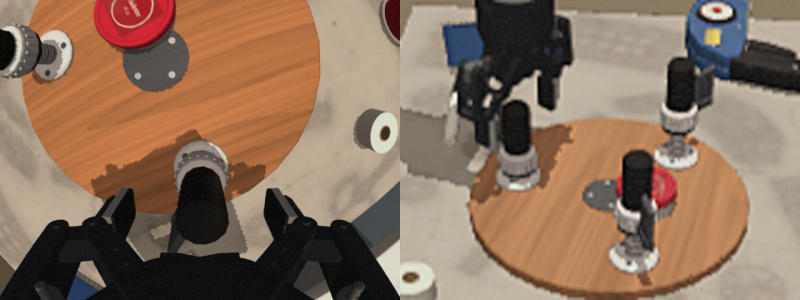

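The foot stands between the open fingers, slightly right of the middle in the wrist view (207 against about 199 in the half picture). Nothing is touching. I'll measure the offset.

Run:
```python
from h import *
I=cv2.imread("pics/w3.png");P=np.load("pics/w3.npy",allow_pickle=True).item()
m=(I.max(2)<45)
for v in range(290,385,10):
    r=m[v];i=331
    if not r[i]:continue
    a=i
    while r[a]:a-=1
    b=i
    while r[b]:b+=1
    print(v,a,b,(a+b)/2,"w",b-a)
R=np.array([[0.814,-0.581],[-0.581,-0.814]])
for v,u,z in((350,331,100),):
    p=plane("wrist",(u,v),z,P);print(p,R.T@(p[:2]-[459.9,38.3]))
```

```text
290 291 353 322.0 w 62
300 288 356 322.0 w 68
310 287 358 322.5 w 71
320 285 360 322.5 w 75
330 284 362 323.0 w 78
340 279 364 321.5 w 85
350 274 365 319.5 w 91
360 274 365 319.5 w 91
370 272 361 316.5 w 89
380 290 352 321.0 w 62
[458.49741541  34.07739345 100.        ] [1.31163055 4.25210338]
```

drive_tool:
  motion: "20 0 1 0 0 0 0;20 0 0 0 0 0 0;20 0 0 0 0 0 0;20 0 0 0 0 0 0;20 0 0 0 0 0 0;20 0 0 0 0 0 0;20 0 0 0 0 0 0;20 0 0 0 0 0 0;20 0 0 0 0 0 0;20 0 0 0 0 0 0"

```text
time: 4.47
tcp_pos: [460.3, 36.5, 67.1]
orientation: [[0.813, -0.582, -0.0], [-0.582, -0.813, -0.001], [0.0, 0.001, -1.0]]
ft_force: [-1.9, -2.1, 5.0]
opening: 0.33
grasp_force: 39.1
```

drive_tool:
  motion: "20 0 0 -4 0 0 0;20 0 0 -4 0 0 0;20 0 0 -4 0 0 0;20 0 0 -4 0 0 0;20 0 0 -4 0 0 0;20 0 0 -4 0 0 0;20 0 0 -4 0 0 0;20 0 0 0 0 0 0;20 0 0 0 0 0 0;20 0 0 0 0 0 0;20 0 0 0 0 0 0"

```text
time: 5.38
tcp_pos: [460.2, 36.7, 94.6]
orientation: [[0.813, -0.582, 0.0], [-0.582, -0.813, -0.001], [0.001, 0.001, -1.0]]
ft_force: [0.1, -4.7, -2.3]
opening: 0.332
grasp_force: 39.8
```

```bash
python3 -c "
from h import *
I,P=snap('w4')
S=vision.capture('side');cv2.imwrite('pics/s4.png',S);s=arm.sense();print(s['ft_force'],s['tcp_pos'],s['grasp_force'])
cv2.imwrite('pics/c4.png',np.hstack([cv2.resize(I,(400,300),interpolation=3),cv2.resize(S[190:290,250:383],(400,300),interpolation=2)]))"
```

```text
5.3833 [460.2  36.7  94.6] yaw y -125.6 [-0.17 -0.02  2.12 -0.    1.04  2.03] 371.64829954431775 319.1271031698849 240.39509687942865 cam [519.8  -6.  238.1]
[ 0.14930912 -4.47287043 -2.94361869] [460.16213476  36.65608928  94.58697348] 39.83396530151367
```

View pics/c4.png

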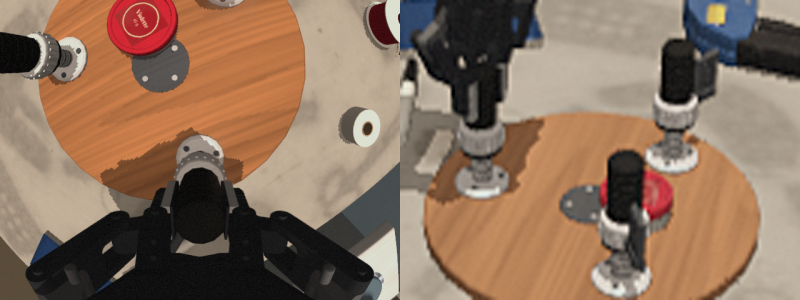

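The front leg is lifted in the grip. In the side crop its cam ring is at (480,140) against the set ones at (675,108) and (622,225). Next I compute the required travel.

Run:
```python
from h import *
from scipy.optimize import brentq
c=np.array([557.2,12.7]);y=np.radians(-13.9)
ax={k:c+100*np.array([np.cos(y+np.radians(a)),np.sin(y+np.radians(a))]) for k,a in(("F",180),("L",60),("R",-60))}
P=vision.camera_params("side");R,t=np.array(P["R"]),np.array(P["t"])
def prj(X):q=R@X+t;return P["cx"]+P["fx"]*q[0]/q[2],P["cy"]+P["fy"]*q[1]/q[2]
def hz(k,v):return brentq(lambda z:prj(np.r_[ax[k],z])[1]-v,-100,300)
top={"F":219.46,"L":202.42,"R":239.55}
for k in top:print(k,"side top z",round(hz(k,top[k]+1.2),1),"u pred",np.round(prj(np.r_[ax[k],110 if k=="F" else 139]),1))
# wrist heights with axis known
for n,k,uv in(("w1","F",(313.7,219.5)),("w2","F",(303.9,230.7)),("w1","R",(521.5,114.3)),("w2","L",(115,99.6))):
    Q=np.load(f"pics/{n}.npy",allow_pickle=True).item();o,d=ray("wrist",uv,Q)
    g=d[:2];s=(ax[k]-o[:2])@g/(g@g);p=o+s*d;print(n,k,"z",p[2].round(1),"side miss",np.linalg.norm(p[:2]-ax[k]).round(1))
# side brightness profile down each leg's axis, before and after lift
S0=cv2.imread("pics/side0.png").max(2).astype(int);S4=cv2.imread("pics/s4.png").max(2).astype(int)
for nm,S,k,u,v0 in(("0",S0,"F",277,216),("4",S4,"F",277,205),("0",S0,"L",341,199),("0",S0,"R",323,236)):
    print(nm,k,v0,S[v0:v0+55,u-2:u+2].mean(1).astype(int).tolist())
```

```text
F side top z 111.2 u pred [275.2 221.1]
L side top z 140.3 u pred [341.8 204.1]
R side top z 142.0 u pred [323.7 241.8]
w1 F z 100.2 side miss 0.5
w2 F z 102.7 side miss 0.2
w1 R z 128.2 side miss 0.3
w2 L z 127.5 side miss 1.5
0 F 216 [182, 183, 188, 159, 49, 35, 43, 44, 44, 43, 34, 22, 25, 26, 26, 25, 22, 30, 28, 22, 25, 25, 26, 27, 16, 16, 126, 210, 206, 147, 148, 146, 156, 139, 60, 92, 129, 197, 239, 204, 152, 184, 182, 182, 181, 181, 181, 179, 179, 178, 180, 183, 186, 188, 189]
4 F 205 [27, 25, 24, 44, 70, 55, 21, 26, 27, 28, 27, 25, 31, 31, 32, 33, 35, 33, 33, 34, 35, 32, 36, 39, 35, 21, 16, 9, 105, 155, 152, 137, 130, 127, 129, 135, 105, 27, 74, 102, 122, 115, 100, 122, 107, 113, 148, 133, 195, 239, 205, 152, 185, 183, 182]
0 L 199 [171, 174, 180, 151, 39, 35, 43, 44, 41, 33, 23, 24, 25, 23, 26, 27, 24, 23, 23, 31, 27, 23, 23, 24, 10, 61, 199, 223, 179, 142, 135, 138, 147, 119, 23, 96, 119, 100, 122, 115, 96, 118, 108, 113, 175, 201, 221, 217, 156, 159, 191, 189, 191, 191, 189]
0 R 236 [181, 183, 189, 173, 95, 38, 40, 42, 46, 41, 38, 28, 19, 25, 26, 23, 26, 26, 25, 28, 24, 24, 22, 22, 26, 25, 17, 12, 110, 210, 221, 173, 148, 147, 134, 131, 120, 57, 70, 103, 108, 124, 104, 101, 118, 96, 112, 145, 154, 164, 214, 226, 180, 155, 187]
```

Run:
```python
from h import *
from scipy.optimize import brentq
P=vision.camera_params("side");R,t=np.array(P["R"]),np.array(P["t"])
prj=lambda X:(lambda q:(P["cx"]+P["fx"]*q[0]/q[2],P["cy"]+P["fy"]*q[1]/q[2]))(R@X+t)
S0=cv2.imread("pics/side0.png").max(2).astype(float)
def cross(p,lev,i0):   # first crossing after i0
    for i in range(i0,len(p)-1):
        if (p[i]-lev)*(p[i+1]-lev)<=0 and p[i]!=p[i+1]:return i+(p[i]-lev)/(p[i]-p[i+1])
res={}
for k,u,v0,fl in(("F",277,210,27),("L",341,193,44),("R",323,230,48)):
    tops=[];fb=[]
    for du in range(-3,3):
        p=S0[v0:v0+70,u+du];tp=cross(p,110,2)
        seg=p[int(tp)+fl:int(tp)+fl+16]
        tops.append(tp+v0)
    # flange bottom edge by max response over columns
        i=int(tp)+fl;j=np.argmin(np.diff(p[i+2:i+16]))+i+2;fb.append(cross(p,(p[j-1]+p[j+2])/2,j-1)+v0)
    print(k,np.round(tops,2),np.round(fb,2));res[k]=(u,min(tops),np.median(sorted(fb)[-4:]))
yF=plane("side",(277,255.46),16)[1];r=36.6-yF;print("r",r)
for k,vf,xy in(("F",255.46,460.3),("L",246.6,626.5),("R",288.0,584.9)):
    u,vt,_=res[k];y=plane("side",(u,vf),16)[1]+r
    z=brentq(lambda z:prj(np.array([xy,y,z]))[1]-vt-1.2,0,300);print(k,"y",round(y,1),"top z",round(z,1))
# wrist: same-frame radial extents base flange vs cap: print disc radius-scaled check of L,R in w1..w4
for n,sd in(("w3",(15,75)),("w4",(15,75))):
    I=cv2.imread(f"pics/{n}.png");print(n,[int(x) for x in I[75,0:120:6].max(1)])
```

```text
F [219.58 219.4  219.35 219.49 219.59 220.26] [249.09 249.29 249.3  249.29 248.73 248.66]
L [203.48 202.52 202.38 202.31 202.33 202.38] [258.33 257.3  255.69 248.44 248.5  248.32]
R [241.12 240.43 239.71 239.71 239.48 239.52] [296.19 296.21 296.25 296.25 296.28 296.09]
r 19.406608104061185
F y 36.6 top z 111.7
L y 87.9 top z 138.7
R y -81.9 top z 141.1
w3 [14, 19, 0, 15, 47, 215, 147, 88, 92, 91, 84, 39, 76, 82, 56, 143, 211, 74, 219, 178]
w4 [14, 13, 6, 18, 15, 16, 17, 9, 11, 0, 15, 215, 204, 100, 99, 94, 33, 145, 151, 200]
```

The required travel averages about 28 mm over the top-edge and ring-edge comparisons. The leg is now at about 27.5 mm, so it is well inside the 4 mm tolerance, and the hold condition has already been running. Next I turn the hand anticlockwise from above in steps.

drive_tool:
  motion: "20 0 0 -0.5 0 0 0;20 0 0 0 0 0 0;20 0 0 0 0 0 0;20 0 0 0 0 0 0;20 0 0 0 0 0 -0.06;20 0 0 0 0 0 -0.06;20 0 0 0 0 0 -0.06;20 0 0 0 0 0 -0.06;20 0 0 0 0 0 -0.06;20 0 0 0 0 0 -0.06;20 0 0 0 0 0 -0.06;20 0 0 0 0 0 -0.06;20 0 0 0 0 0 0;20 0 0 0 0 0 0"
  squeeze: 50

```text
time: 6.65
tcp_pos: [460.2, 36.8, 95.0]
orientation: [[0.99, -0.142, 0.0], [-0.142, -0.99, -0.0], [0.0, 0.0, -1.0]]
ft_force: [1.1, -4.7, -3.0]
opening: 0.329
grasp_force: 49.5
```

```bash
python3 -c "
from h import *
s=arm.sense();print(s['tcp_pos'],s['ft_force'],s['ft_torque'],s['grasp_force'])"
```

```text
[460.22369241  36.80097204  95.02460879] [ 1.06252786 -4.67243231 -2.99496367] [-0.85561019 -0.11807588  0.01096133] 49.49287712574005
```

drive_tool:
  motion: "20 0 0 0 0 0 -0.06;20 0 0 0 0 0 -0.06;20 0 0 0 0 0 -0.06;20 0 0 0 0 0 -0.06;20 0 0 0 0 0 -0.06;20 0 0 0 0 0 -0.06;20 0 0 0 0 0 -0.06;20 0 0 0 0 0 -0.06;20 0 0 0 0 0 -0.06;20 0 0 0 0 0 -0.06;20 0 0 0 0 0 0;20 0 0 0 0 0 0"

```text
time: 7.65
tcp_pos: [460.2, 37.0, 94.9]
orientation: [[0.898, 0.441, -0.0], [0.441, -0.898, -0.0], [-0.0, -0.0, -1.0]]
ft_force: [0.0, -4.8, -1.2]
opening: 0.326
grasp_force: 51.7
```

```bash
python3 -c "
from h import *
s=arm.sense();print(s['tcp_pos'],s['ft_force'],s['ft_torque'],s['grasp_force'])
snap('w5');I=cv2.imread('pics/w5.png');S=vision.capture('side');T=vision.capture('top')
cv2.imwrite('pics/c5.png',np.hstack([cv2.resize(I,(400,300),interpolation=3),cv2.resize(S[190:290,250:383],(400,300),interpolation=2)]))"
```

```text
[460.16895384  36.99778171  94.897889  ] [ 1.47954287e-03 -4.80353594e+00 -1.19857032e+00] [-0.68274077 -0.12202036 -0.00839612] 51.70419420028338
7.65 [460.2  37.   94.9] yaw y -63.8 [-0.17 -0.02  2.12 -0.    1.04  0.95] 371.64829954431775 319.1271031698849 240.39509687942865 cam [526.   68.8 238.3]
```

View pics/c5.png

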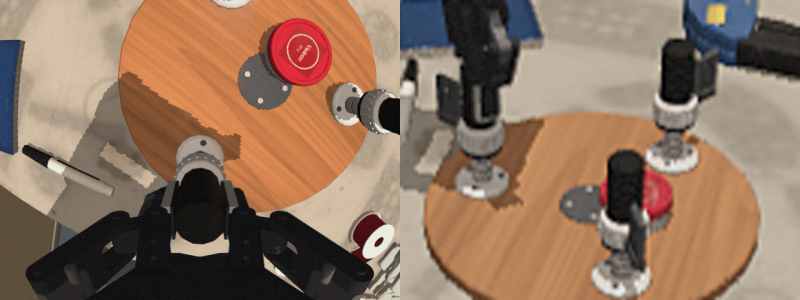

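The side crop shows the lever now at (448,97), pointing left of the leg and partly swung, with the front ring still high. Continuing to the stop while watching the torque.

drive_tool:
  motion: "20 0 0 0 0 0 -0.05;20 0 0 0 0 0 -0.05;20 0 0 0 0 0 -0.05;20 0 0 0 0 0 -0.05;20 0 0 0 0 0 0;20 0 0 0 0 0 0"

```text
time: 8.3
tcp_pos: [460.1, 37.1, 94.7]
orientation: [[0.792, 0.611, -0.0], [0.611, -0.792, 0.0], [-0.0, -0.0, -1.0]]
ft_force: [0.3, -3.1, -2.5]
opening: 0.326
grasp_force: 51.5
```

```bash
python3 -c "
from h import *
s=arm.sense();R=s['orientation'];print(s['tcp_pos'],s['ft_force'],s['ft_torque'],s['grasp_force'],np.degrees(np.arctan2(-R[1,1],-R[0,1])))"
```

```text
[460.06494009  37.08597545  94.73819817] [ 0.3184022  -3.07354983 -2.49973867] [-0.54398843 -0.05017153 -0.00066732] 51.483154052111786 127.6466599022643
```

drive_tool:
  motion: "20 0 0 0 0 0 -0.04;20 0 0 0 0 0 -0.04;20 0 0 0 0 0 -0.04;20 0 0 0 0 0 0;20 0 0 0 0 0 0"

```text
time: 8.72
tcp_pos: [460.0, 37.1, 94.7]
orientation: [[0.713, 0.701, -0.0], [0.701, -0.713, 0.0], [-0.0, -0.0, -1.0]]
ft_force: [-0.6, -3.1, -2.3]
opening: 0.325
grasp_force: 51.3
```

```bash
python3 -c "
from h import *
s=arm.sense();R=s['orientation'];print(s['tcp_pos'],s['ft_force'],s['ft_torque'],s['grasp_force'],np.degrees(np.arctan2(-R[1,1],-R[0,1])))"
```

```text
[460.01242516  37.10179569  94.70635205] [-0.61398086 -3.12307676 -2.26869856] [-0.57363168 -0.02579367 -0.0218163 ] 51.33516287416569 134.51752074600495
```

drive_tool:
  motion: "20 0 0 0 0 0 -0.04;20 0 0 0 0 0 -0.04;20 0 0 0 0 0 0;20 0 0 0 0 0 0"

```text
time: 9.05
tcp_pos: [460.0, 37.1, 94.7]
orientation: [[0.655, 0.756, -0.001], [0.756, -0.655, 0.0], [-0.0, -0.001, -1.0]]
ft_force: [-0.2, -3.3, -1.8]
opening: 0.324
grasp_force: 51.2
```

```bash
python3 -c "
from h import *
s=arm.sense();R=s['orientation'];print(s['tcp_pos'],s['ft_force'],s['ft_torque'],s['grasp_force'],np.degrees(np.arctan2(-R[1,1],-R[0,1])))
S=vision.capture('side');T=vision.capture('top')
cv2.imwrite('pics/c6.png',np.hstack([cv2.resize(S[190:290,250:383],(400,300),interpolation=2),cv2.resize(T[200:300,260:393],(400,300),interpolation=2)]))"
```

```text
[459.95377825  37.09539384  94.67536599] [-0.18973291 -3.28497017 -1.75357303] [-0.48463756  0.07421574 -0.01896352] 51.2445490329992 139.0963818572019
```

View pics/c6.png

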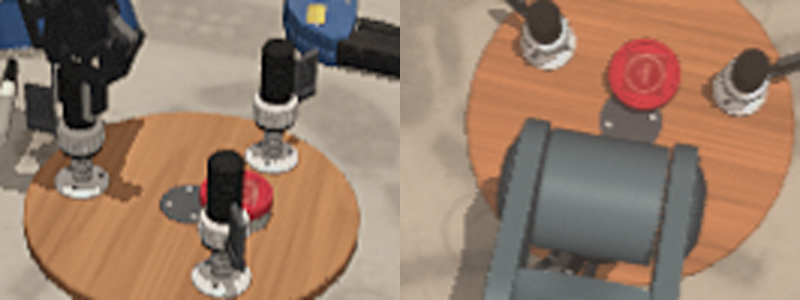

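The side crop shows the lever at (40,105), left of the leg and almost closed, and the set legs and tin are unmoved. There is no stop torque yet, so I continue.

drive_tool:
  motion: "20 0 0 0 0 0 -0.04;20 0 0 0 0 0 -0.04;20 0 0 0 0 0 0;20 0 0 0 0 0 0"

```text
time: 9.48
tcp_pos: [460.0, 37.2, 94.7]
orientation: [[0.592, 0.806, -0.0], [0.806, -0.592, 0.0], [0.0, -0.001, -1.0]]
ft_force: [-0.9, -1.2, -1.8]
opening: 0.327
grasp_force: 52.4
```

```bash
cat > st.py <<'E'
from h import *
s=arm.sense();R=s['orientation'];print(s['tcp_pos'].round(1),s['ft_force'].round(1),s['ft_torque'].round(3),s['grasp_force'],np.degrees(np.arctan2(-R[1,1],-R[0,1])),s['joint_efforts'][5],s['qpos'][5])
E
python3 st.py
```

```text
[460.   37.2  94.7] [-0.9 -1.2 -1.8] [-0.27   0.128 -0.121] 52.406593495979905 143.68548028566426 -0.15037722419947386 0.4675591367518088
```

drive_tool:
  motion: "20 0 0 0 0 0 -0.04;20 0 0 0 0 0 -0.03;20 0 0 0 0 0 0;20 0 0 0 0 0 0"

```text
time: 9.82
tcp_pos: [460.0, 37.4, 94.7]
orientation: [[0.535, 0.845, -0.0], [0.845, -0.535, 0.001], [0.001, -0.001, -1.0]]
ft_force: [-0.1, -0.4, -1.8]
opening: 0.326
grasp_force: 58.0
```

```bash
python3 st.py
```

```text
[460.   37.4  94.7] [-0.1 -0.4 -1.8] [-0.092  0.075 -0.521] 57.99935609206386 147.6486193046745 -0.5467961356043816 0.3981058462292176
```

drive_tool:
  motion: "20 0 0 0 0 0 -0.015;20 0 0 0 0 0 0;20 0 0 0 0 0 0"

```text
time: 10.07
tcp_pos: [460.0, 37.4, 94.7]
orientation: [[0.521, 0.854, -0.0], [0.854, -0.521, 0.001], [0.001, -0.001, -1.0]]
ft_force: [-0.9, 1.4, -2.3]
opening: 0.326
grasp_force: 60.1
```

```bash
python3 st.py
python3 - <<'E'
from h import *
S=vision.capture('side');cv2.imwrite('pics/s7.png',S);I,P=snap('w7')
cv2.imwrite('pics/c7.png',np.hstack([cv2.resize(S[190:280,245:335],(400,400),interpolation=2),cv2.resize(I,(400,400),interpolation=3)]))
S=S.max(2).astype(int);print(S[225:260,275:279].mean(1).astype(int).tolist())
E
```

```text
[460.   37.4  94.7] [-0.9  1.4 -2.3] [ 0.286  0.068 -0.661] 60.0967013771168 148.59839626433381 -0.6612925417721272 0.38159303395261895
10.1167 [460.   37.4  94.7] yaw y -31.4 [-0.17 -0.02  2.12  0.    1.04  0.38] 371.64829954431775 319.1271031698849 240.39509687942865 cam [498.4  99.2 238.1]
[27, 27, 27, 26, 25, 19, 19, 7, 105, 157, 154, 140, 137, 137, 141, 143, 104, 31, 79, 101, 122, 115, 101, 121, 106, 114, 149, 132, 194, 240, 205, 153, 185, 183, 183]
```

View pics/c7.png

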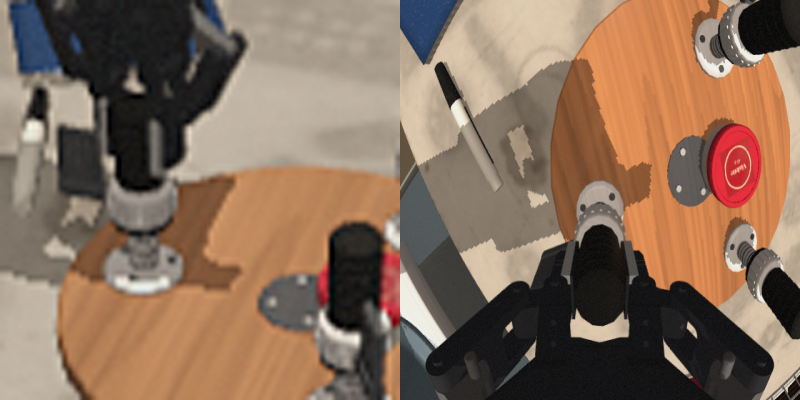

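The side crop shows the lever plate from (58,125) to (100,190), pointing outward; everything else is in place. I check its angle from the plate's upper outer corner, and push a touch more to confirm the stop.

drive_tool:
  motion: "20 0 0 0 0 0 -0.02;20 0 0 0 0 0 0;20 0 0 0 0 0 0;20 0 0 0 0 0 0"

```text
time: 10.5
tcp_pos: [460.0, 37.3, 94.7]
orientation: [[0.503, 0.864, -0.0], [0.864, -0.503, 0.001], [0.001, -0.001, -1.0]]
ft_force: [-1.1, 3.2, -2.7]
opening: 0.327
grasp_force: 62.4
```

```bash
python3 st.py
python3 - <<'E'
from h import *
ax=plane("side",(276.8,219.5+1.2),111.5)   # axis as the side camera sees it at start
for uv in((258.3,218.2),(258.3,219.5)):
    p=plane("side",uv,112.5);d=p-ax;print(d.round(1),np.degrees(np.arctan2(d[1],d[0])),np.hypot(*d[:2]))
S=cv2.imread("pics/s7.png").max(2);print(S[212:238,254:272:1])
E
```

```text
[460.   37.3  94.7] [-1.1  3.2 -2.7] [ 0.664  0.047 -0.79 ] 62.372791171073914 149.78293422812138 -0.7866841927170753 0.36100343019934644
[-47.6   6.3   1. ] 172.48694943670608 48.02673462030755
[-46.8   0.3   1. ] 179.59373400512737 46.77372026934624
[[ 24  73 176 199 191 190 190 190 190 193 197 184  40  77 105  42  26  26]
 [ 25  63 160 198 192 190 190 192 191 191 197 199  62  99 118  40  20  27]
 [ 30  72 175 193 189 190 190 192 191 192 195 195  57  79  99  11  19  27]
 [ 28  95 202 188 187 190 191 191 191 193 195 195  51  70 113  12  18  26]
 [ 14  88 197 188 190 193 193 193 191 192 195 195  51  71 114  15  19  22]
 [121  82 193 186 167 167 186 185 198 196 199 198  85  67 113  14  17  22]
 [187  80 185 167  86  79 135 139 168 171 172 176  94  68 113  14  17  19]
 [196  95 179 146  36  43  44  46  47  74  77 101  62  81 112  13  17  24]
 [184  98 179 146  31  43  48  46  48  47  47  50  57  89 113  24  22  23]
 [158 103 182 146  33  47  49  48  52  45  50  40  48  80 113  39  13  21]
 [136 147 177 147  36  41  52  50  56  48  55  44  47  72 113  37  17  17]
 [126 176 182 171  32  
[... 402 characters left out ...]
 45  45  97 165 155   5]
 [126 127 129 130  61  44  46  48  47  48  48  47  42  47  86 119 122   0]
 [128 126 128 130  59  51  55  53  51  50  46  47  43  46  75 114 155  55]
 [128 128 128 128  55  51  53  54  52  55  55  53  51  49  58 107 171 133]
 [128 126 127 124  61  40  44  44  47  47  54  55  55  49  65 126 168 166]
 [125 124 122 117  87  64  43  40  38  41  42  39  44  41  63 133 149 163]
 [125 125 119 112 104  92  91 137 126 101 100  73  49  32  63 138 126 148]
 [125 121 118 110 102 100 116 176 167 151 149 136 127 112  76 148 133 133]
 [120 118 111 110 102  97 107 166 161 159 160 161 162 128  91 139 138 127]
 [118 109 104 103 101 103 142 164 162 162 159 162 160  90  99 121 132 122]]
```

```bash
python3 -c "
from cell import ticket
print(ticket.hand_in())"
```

```text
the job is handed in; nothing more can be done
None
```

I handed the job in with the front leg drawn out about 28 mm, the cam lever closed and the foot still gripped; I estimate the tops level to within about 2 mm, `hand_in` gave no verdict, the lever push had risen well past the cam's own stiffness (taken as its stop), and the set legs and bystanders in view looked undisturbed.

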